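Clamp a re-glued phone screen in the twin-screw bonding press

TASK

The phone with the freshly glued screen is only part-way into the twin-screw press. Slide it gently home against the rear stops, then bring the blue bar down on it with the two knobs, turning them by turns in small steps so that the bar stays level (never more than 3 mm lower at one screw than at the other), until both pads just touch the glass; then give each knob a sixth of a turn more, so that the screen is held firmly and evenly but not cracked, with the bar level. Let go, and leave the other things on the bench where they are.

Things in the scene. Friction and masses are not known exactly. Their poses are not given: they have to be found in the camera images.
- press: Twin-screw bonding press, fixed: aluminium base 140 x 250 x 12 mm, an upright 12 mm screw 95 mm to the left (+y) and right (-y) of its origin, a black knob on each, a blue bar across between them. Origin: on the bench, midway between the screws. x: the way the phone slides in (horizontal, away from the robot); y from right screw to left; z up
- home (a point): Where the phone's origin must come: on the press's mid line between the screws, at the top of the two rubber rests, 20 mm above the bench; axes as the press. There the phone meets the two rear stops (faces 35.5 mm beyond this point in x, 27 mm high). Side guides stand 75 mm to each side, 28 mm high. In the middle 76 mm between the rests all is free down to the base, 12 mm above the bench
- phone: The phone with the freshly glued screen: pale case, black glass, 71 mm (x) x 146 mm (y, its long way) x 9 mm, about 0.2 kg, loose. Origin: centre of its underside; axes as the press's. It lies on the rests, its top 29 mm above the bench, and starts 22 to 40 mm short of home, towards the robot. Pushing it takes about 1 to 2 N
- bar: Blue pressing bar, 34 mm (x) x 230 mm (y) x 18 mm, a brass nut on each screw. Origin: middle of its underside, 46.7 mm above the bench at the start, when it is level; its z axis is vertical when level. Under it, 50 mm either side of the middle, hang two orange sprung pads 30 x 40 mm, both alike. Their hang below the bar was set by hand and is not measured: 12 to 16.5 mm
- bar_l (a point): Top of the brass nut at the left (+y) end of the bar, on the screw's axis. The left knob moves this end alone: 16 mm a full turn (2.55 mm per radian), clockwise seen from above lowers it (left-hand quick-travel screw). It stays where it is left. At the start the pads are 1.2 to 5.7 mm clear of the phone: the touch has to be felt at the knobs
- bar_r (a point): Top of the brass nut at the right (-y) end of the bar, moved in the same way by the right knob. Past the touch, each pad with its share of rests and screws gives about 22 N per mm that it is driven down: a sixth of a turn of both knobs makes about 55 N on each pad, 110 N in all, which is the right load
- knob_l_grip (a point): Middle of the left knob: round, knurled, black, 42 mm across, 26 mm tall, white line on top; axis upright. The point is at half height, 99 mm above the bench, and stays there. Nothing stands beside it; the bar is over 30 mm below. A steady 0.25 N m of friction resists turning either way; once the pads touch, the load adds 0.0025 N m against clockwise per newton on this screw (0.14 N m at 55 N)
- knob_r_grip (a point): Middle of the right (-y) knob, the same as the left one in all respects
- old_phone: Bystander: red phone 71 x 146 x 9 mm lying on the left of the bench, origin at the centre of its underside
- driver: Bystander: blue-handled screwdriver 150 mm long, lying to the right of the press
- glue: Bystander: small white glue bottle with a red cap, 28 mm across, 75 mm tall, standing behind the press
- tape: Bystander: yellow tape roll 68 mm across, 18 mm high, lying behind the press
- tray: Bystander: green parts tray 100 x 160 x 22 mm on the right of the bench
- sucker: Bystander: black suction lifter 44 mm across, 26 mm high, on the left of the bench
- spudger: Bystander: black plastic opening tool 140 mm long, 6 mm thick, lying to the left of the press
Mind the look-alikes: they are no part of the job. What is shaped like the phone but orange or turquoise is not meant.

How it is judged:
By the outcome, as a careful person would: the job done as asked, in the order asked, and still so for the second after the job is handed in, with the robot touching nothing.
It also fails if it takes over 72 s, if anything falls off the work surface, if the arm or the gripper's body presses on something with over 40 N, if the wrist force passes 120 N, or if a joint passes its speed limit or range.

ROBOT

A 6-joint arm with a two-finger parallel gripper is mounted at the origin on the work surface. World frame = base frame: x ahead of the robot, y to its left, z up, the work surface at z = 0. Lengths are in m, angles in degrees, forces in N, time in s.
With the tool pointing down it reaches from about 0.4 to 0.825 m from the base axis. Payload 7 kg.
Tool frame: the origin (TCP) lies midway between the tips of the shut fingers; the grasp point (between the pads) lies 19 mm behind it; z points along the fingers, y is the direction in which the jaws open and shut (so a half turn about z gives the same grasp; the last joint's range is limited). The gripper opens to 88 mm and grips with 3 to 60 N. Pads are 19 mm wide; open, the fingers measure 130 mm over their backs; the gripper's body (78 mm by 193 mm) begins 47 mm behind the grasp point.
Start: joints at [80.334, 20.546, 0.682, 0, -70.136, -16.507], TCP at [0.298, 0.606, 0.199] pointing down, gripper open.
Joint ranges: [-176.03, 176.03], [-82.01, 121.73], [-58.28, 71.71], [-173.87, 95.51], [-174.79, -0.11], [-173.66, 173.66]. Speed limits (degrees/s): [136.94, 136.94, 172.46, 180, 180, 180].

INTERFACE

Orientations are given as a 3x3 rotation matrix whose columns are the frame's x, y, z axes.
In Python, from rig import robot gives the robot as it stands. Calls block until the motion is done:
- robot.goto(position, orientation): joint-space move of the TCP to a pose.
- robot.servo_line(position, ori=None, speed=0.15): straight line of the TCP; ori=None keeps the orientation; speed is the mean speed in m/s.
- robot.movej(angles): joint-space move.
- robot.move_gripper(opening): opening from 0.0 (shut) to 1.0 (fully open); the grip force is fixed at half the most; returns when the fingers have stopped.
- robot.dwell(seconds).
- robot.ik(position, orientation): joint angles nearest the present ones, or None.
- robot.grab_frame(name): name is "scene" or "top"; returns (picture, depth): 384x512x3 uint8, red, green, blue; 384x512 float32, m along the optical axis (not along the pixel's ray), 0 where there is no reading.
- robot.camera_info(name): a dict with "vfov" (degrees; the focal length in pixels is half the picture's height over the tangent of half this angle, whatever the lens; pixels are square), "cx", "cy" (the principal point, pixels), "view" (4x4, takes a point from world to camera coordinates). Camera axes: x right, y down, z forward; pixel columns grow to the right and rows downward; lengths in m; the calibration is good to about 2 mm. A picture is of the moment at which its call begins. camera_info takes no time and is no camera call.
A pose or a line that the arm cannot do raises robot.Unreachable and nothing moves.
- robot.job_done(): hands the job in, once; it reports no verdict.
Readings, each from a call of its own:
- robot.read_t(): time.
- robot.read_qpos(): joint angles.
- robot.read_qvel(): joint speeds.
- robot.read_effort(): joint torques, N m.
- robot.read_position(): TCP position.
- robot.read_tcp_rot(): TCP orientation.
- robot.read_force(): force on the tool from outside, world axes, zero at the start.
- robot.read_ft_torque(): the same for the moment, N m.
- robot.read_grip_width(): opening from 0.0 (shut) to 1.0 (fully open).
Only numpy, scipy, OpenCV 4.12 (cv2) and the standard library are available. Lean on these libraries where they do the work, as an engineer would, in place of code of your own. Each camera call takes 0.05 s, during which the arm holds its last target.

## Working session

There is one attempt and no reset: what is moved stays moved. The work goes in short steps, each a Python script; the robot and the scene stay as the last script left them, time stands still between calls to the robot, and variables do not carry over. Pictures are saved under pics/ and viewed, and the job is handed in when it is done.

```bash
ls; mkdir -p pics
python3 - <<'E'
from rig import robot
import cv2,numpy as np
for n in ("scene","top"):
    p,d=robot.grab_frame(n); np.savez(f"{n}0.npz",p=p,d=d)
    cv2.imwrite(f"pics/{n}0.png",cv2.cvtColor(p,cv2.COLOR_RGB2BGR))
    i=robot.camera_info(n); print(n,i['vfov'],i['cx'],i['cy'],np.round(i['view'],4).tolist(),list(i))
print(robot.read_t(),robot.read_force())
E
```

```text
pics
scene 47.62307676789192 259.6899186291779 197.63628224004762 [[-0.4844, 0.8747, -0.0193, 0.2776], [0.6441, 0.3416, -0.6845, -0.2945], [-0.5921, -0.344, -0.7288, 1.5049], [0.0, 0.0, 0.0, 1.0]] ['vfov', 'cx', 'cy', 'view']
top 49.15004421770837 256.9655065626999 193.0237423112267 [[0.0005, -1.0, 0.004, -0.0179], [-0.9807, -0.0012, -0.1955, 0.5868], [0.1955, -0.0038, -0.9807, 1.1214], [0.0, 0.0, 0.0, 1.0]] ['vfov', 'cx', 'cy', 'view']
0.1 [ 0.2900151  -0.25014085  0.11940103]
```

```bash
sleep 1; ls -la pics
```

```text
total 580
drwxr-xr-x 2 agent agent   4096 Dec  6 02:14 .
drwxr-xr-x 3 agent agent   4096 Dec  6 02:14 ..
-rw-r--r-- 1 agent agent 332286 Dec  6 02:14 scene0.png
-rw-r--r-- 1 agent agent 248225 Dec  6 02:14 top0.png
```

View pics/scene0.png

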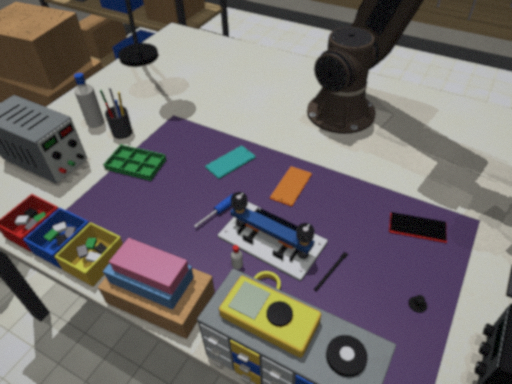

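View pics/top0.png

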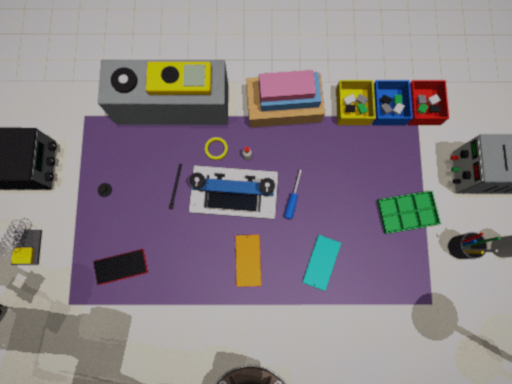

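The press sits at top-view (234,192), with knobs at (197,181) and (267,186). Phone-like things in that view:
- The black-glass phone inside the press at (233,200). This is the one I want.
- The red-edged old phone at (121,266).
- The orange phone shape at (248,260).
- The turquoise phone shape at (322,262).

Next is a close crop to check the choice.

```bash
cat > h.py <<'E'
import numpy as np,cv2
from rig import robot
class Cam:
    def __init__(s,n):
        i=robot.camera_info(n); s.f=192/np.tan(np.radians(i['vfov']/2)); s.cx,s.cy=i['cx'],i['cy']; s.V=np.array(i['view'])
        s.R=s.V[:3,:3]; s.o=-s.R.T@s.V[:3,3]
    def plane(s,u,v,z):
        d=s.R.T@np.array([(u-s.cx)/s.f,(v-s.cy)/s.f,1]); return s.o+d*(z-s.o[2])/d[2]
    def pt(s,u,v,z): 
        return s.R.T@(np.array([(u-s.cx)/s.f,(v-s.cy)/s.f,1])*z-s.V[:3,3])
    def proj(s,P):
        c=s.R@np.asarray(P)+s.V[:3,3]; return np.array([s.cx+s.f*c[0]/c[2],s.cy+s.f*c[1]/c[2]])
def cloud(n,d):
    c=Cam(n); v,u=np.mgrid[:384,:512]; 
    P=np.stack([(u-c.cx)/c.f*d,(v-c.cy)/c.f*d,d],-1)-c.V[:3,3]
    return P@c.R
E
python3 - <<'E'
from h import *
t=np.load('top0.npz');s=np.load('scene0.npz')
a=cv2.resize(t['p'][155:225,180:290],None,fx=7,fy=7,interpolation=cv2.INTER_CUBIC)
cv2.imwrite('pics/ctop.png',a[...,::-1])
a=cv2.resize(s['p'][180:280,210:335],None,fx=6,fy=6,interpolation=cv2.INTER_CUBIC)
cv2.imwrite('pics/cscene.png',a[...,::-1])
# base contour (white) in top
P=cloud('top',t['d'])
hsv=cv2.cvtColor(t['p'],cv2.COLOR_RGB2HSV)
m=((hsv[...,1]<60)&(hsv[...,2]>140)).astype(np.uint8); m[:155]=0;m[225:]=0;m[:,:180]=0;m[:,290:]=0
h=cv2.convexHull(np.argwhere(m>0)[:,::-1].astype(np.int32)); c=Cam('top')
r=cv2.minAreaRect(h); print(r); print([np.round(c.plane(*b,0.012),4) for b in cv2.boxPoints(r)])
W=np.array([c.plane(*q[0],0.012)[:2] for q in h]).astype(np.float32); print(cv2.minAreaRect(W))
# knobs: height 0.1..0.125
Z=P[...,2]; k=((Z>.085)&(Z<.125)).astype(np.uint8); k[:155]=0;k[225:]=0;k[:,:180]=0;k[:,290:]=0
n,l,st,ce=cv2.connectedComponentsWithStats(k)
for i in range(1,n):
    if st[i,4]>20: print(st[i],ce[i],np.median(P[l==i],0),c.plane(*ce[i],.112))
b=((hsv[...,0]>98)&(hsv[...,0]<118)&(hsv[...,1]>130)).astype(np.uint8); b[:155]=0;b[225:]=0;b[:,:180]=0;b[:,282:]=0
print(cv2.minAreaRect(np.argwhere(b>0)[:,::-1].astype(np.int32)), np.median(P[b>0],0))
E
```

```text
((233.94998168945312, 184.64999389648438), (86.51366424560547, 61.2805061340332), 4.39870548248291)
[array([0.5401, 0.1805, 0.012 ]), array([0.724 , 0.1725, 0.012 ]), array([ 0.704 , -0.0843,  0.012 ]), array([ 0.521 , -0.0689,  0.012 ])]
((0.6221834421157837, 0.049111105501651764), (0.25088635087013245, 0.18372850120067596), 85.62362670898438)
[189 173  17  17 218] [196.68348624 180.76605505] [0.60917799 0.1447843  0.11174307] [0.6094919  0.14510069 0.112     ]
[259 178  16  17 214] [266.27102804 185.95327103] [ 0.59530001 -0.041499    0.111709  ] [ 0.59545376 -0.0421779   0.112     ]
((232.70135498046875, 187.48011779785156), (79.1576156616211, 15.2328519821167), 3.8140745162963867) [0.60246836 0.05258054 0.06461609]
```

View pics/ctop.png

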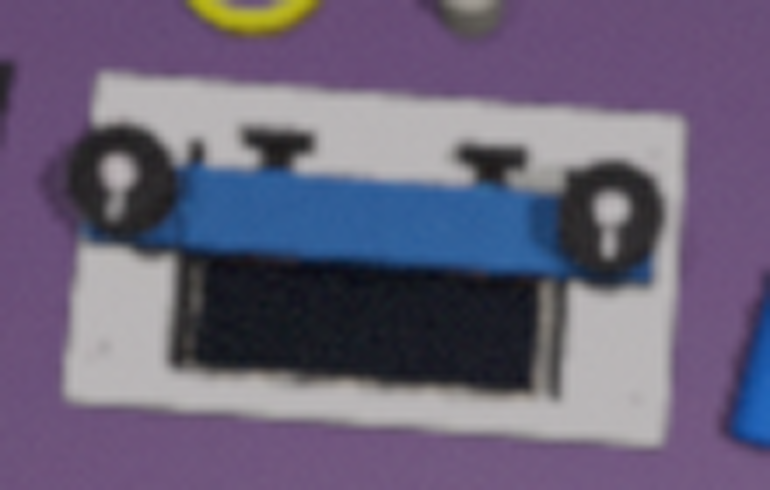

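View pics/cscene.png

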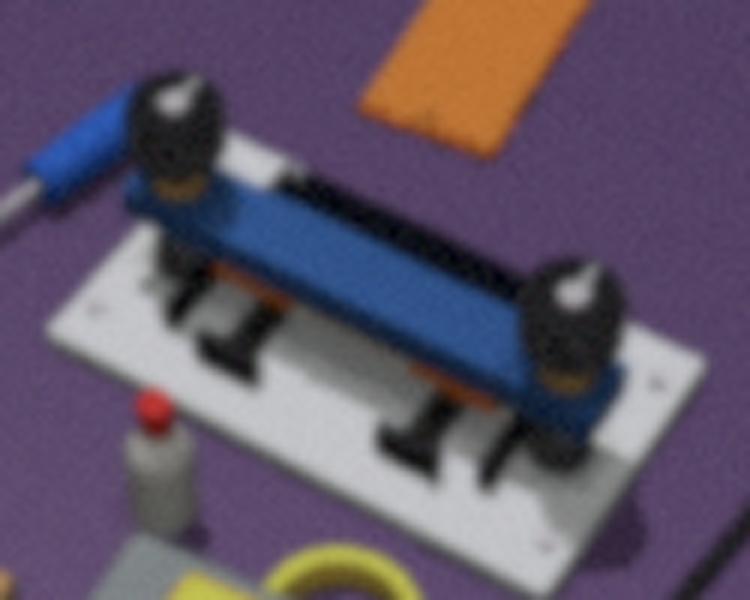

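The crop confirms it: pale case and black glass, lying between the guides under the blue bar. The rear stops are behind the bar, on the far side. I'll refine the pose before moving.

Run:
```python
from h import *
win={'top':(155,225,180,290),'scene':(180,275,215,335)}
K={}
for n in ('top','scene'):
    t=np.load(n+'0.npz');c=Cam(n);P=cloud(n,t['d']);Z=P[...,2]
    a,b,e,f=win[n]
    k=np.zeros(Z.shape,np.uint8); k[a:b,e:f]=((Z>.105)&(Z<.125))[a:b,e:f]
    N,l,st,ce=cv2.connectedComponentsWithStats(k)
    for i in range(1,N):
        if st[i,4]>20:
            q=P[l==i]; (cc,r)=cv2.minEnclosingCircle(q[:,:2].astype(np.float32))
            print(n,st[i],ce[i],'med',np.round(np.median(q,0),4),'circ',np.round(cc,4),round(r,4),'plane',np.round(c.plane(*ce[i],.112),4))
t=np.load('top0.npz');c=Cam('top');hsv=cv2.cvtColor(t['p'],cv2.COLOR_RGB2HSV)
m=np.zeros((384,512),np.uint8); m[164:222,183:284]=((hsv[...,1]<60)&(hsv[...,2]>120))[164:222,183:284]
N,l,st,ce=cv2.connectedComponentsWithStats(m); 
h=cv2.convexHull(np.argwhere((l>0)&(st[:,4][l]>60))[:,::-1].astype(np.int32))
W=np.array([c.plane(*q[0],0.012)[:2] for q in h]).astype(np.float32); print('base',cv2.minAreaRect(W))
# phone glass dark: region inside
x=np.array([np.cos(np.radians(-4.3)),np.sin(np.radians(-4.3))]);y=np.array([-x[1],x[0]]);o=np.array([.6025,.0515])
P=cloud('top',t['d'])
# along press x at several y: intensity along plane z=.029
for yy in (-.04,0,.04):
    row=[]
    for xx in np.arange(-.10,-.01,.004):
        p=o+x*xx+y*yy; u,v=c.proj([*p,.029]); row.append(int(t['p'][int(round(v)),int(round(u))].mean()))
    print(yy,row)
import time
for i in range(4): print(robot.read_force(),robot.read_ft_torque(),robot.read_t())
for j in (robot.read_qpos(),robot.read_tcp_rot(),robot.read_grip_width()): print(np.round(j,3).tolist())
```

```text
top [189 173  16  16 193] [196.30051813 180.11917098] med [0.6113 0.1467 0.1121] circ [0.6116 0.1467] 0.0216 plane [0.6113 0.1462 0.112 ]
top [259 178  16  16 193] [266.37823834 185.31606218] med [ 0.5978 -0.0416  0.1121] circ [ 0.5978 -0.043 ] 0.0217 plane [ 0.5972 -0.0425  0.112 ]
scene [230 192  18  14 187] [238.32085561 198.16042781] med [ 0.6019 -0.0427  0.1123] circ [ 0.5991 -0.0443] 0.0218 plane [ 0.6011 -0.0428  0.112 ]
scene [296 223  19  16 227] [304.77973568 230.02643172] med [0.6161 0.1455 0.112 ] circ [0.614  0.1451] 0.0218 plane [0.6157 0.1456 0.112 ]
base ((0.600705087184906, 0.050960540771484375), (0.25299155712127686, 0.1451035887002945), 85.29640197753906)
-0.04 [111, 109, 109, 111, 108, 109, 108, 179, 183, 182, 153, 112, 32, 34, 31, 29, 30, 27, 26, 31, 27, 25, 20]
0 [111, 108, 109, 108, 108, 108, 105, 176, 182, 182, 154, 104, 31, 29, 28, 29, 32, 28, 28, 24, 27, 21, 21]
0.04 [107, 106, 106, 108, 106, 109, 110, 170, 182, 181, 165, 120, 28, 28, 26, 27, 25, 30, 24, 27, 22, 28, 22]
[ 0.2900151  -0.25014085  0.11940103] [ 0.01679083 -0.02785188  0.03339023] 0.1
[ 0.2900151  -0.25014085  0.11940103] [ 0.01679083 -0.02785188  0.03339023] 0.1
[ 0.2900151  -0.25014085  0.11940103] [ 0.01679083 -0.02785188  0.03339023] 0.1
[ 0.2900151  -0.25014085  0.11940103] [ 0.01679083 -0.02785188  0.03339023] 0.1
[80.333, 20.587, 0.639, -0.017, -70.136, -16.508]
[[0.897, -0.441, -0.001], [-0.441, -0.897, -0.001], [0.0, 0.001, -1.0]]
1.0
```

```bash
cat >> h.py <<'E'
YAW=np.radians(-4.3); XP=np.array([np.cos(YAW),np.sin(YAW),0]); YP=np.array([-XP[1],XP[0],0]); O=np.array([.6056,.0512,0])
def W(x,y,z): return O+x*XP+y*YP+np.array([0,0,z])
def Rdown(a):  # tool y axis at angle a (rad) in world
    y=np.array([np.cos(a),np.sin(a),0]); z=np.array([0,0,-1.]); return np.stack([np.cross(y,z),y,z],1)
def fp(): f=robot.read_force(); return np.array([f@XP,f@YP,f[2]])
E
python3 - <<'E'
from h import *
for a in (YAW,YAW+np.pi):
    for p in (W(-.115,0,.1),W(-.115,0,.018),W(-.05,0,.018)):
        q=robot.ik(p,Rdown(a)); print(None if q is None else np.round(q,1))
for k in (1,-1):
  for a in np.radians([0,45,90,135,180,225,270,315]):
    q=robot.ik(W(0,.095*k,.082),Rdown(a)); print(k,round(np.degrees(a)),None if q is None else np.round(q,1))
E
```

```text
[ 29.8   8.8 -29.5   0.  -51.6 145.9]
[ 29.8  15.3 -34.8   0.  -39.9 145.9]
[ 25.7  20.3 -26.8   0.  -42.9 150. ]
[ 29.8   8.8 -29.5   0.  -51.6 -34.1]
[ 29.8  15.3 -34.8   0.  -39.9 -34.1]
[ 25.7  20.3 -26.8   0.  -42.9 -30. ]
1 0 [ 31.1  21.8 -13.9   0.  -54.4 148.9]
1 45 [  31.1   21.8  -13.9    0.   -54.4 -166.1]
1 90 [  31.1   21.8  -13.9    0.   -54.4 -121.1]
1 135 [ 31.1  21.8 -13.9   0.  -54.4 -76.1]
1 180 [ 31.1  21.8 -13.9   0.  -54.4 -31.1]
1 225 [ 31.1  21.8 -13.9   0.  -54.4  13.9]
1 270 [ 31.1  21.8 -13.9   0.  -54.4  58.9]
1 315 [ 31.1  21.8 -13.9   0.  -54.4 103.9]
-1 0 [ 14.5  19.3 -17.8   0.  -53.  165.5]
-1 45 [  14.5   19.3  -17.8    0.   -53.  -149.5]
-1 90 [  14.5   19.3  -17.8    0.   -53.  -104.5]
-1 135 [ 14.5  19.3 -17.8   0.  -53.  -59.5]
-1 180 [ 14.5  19.3 -17.8   0.  -53.  -14.5]
-1 225 [ 14.5  19.3 -17.8   0.  -53.   30.5]
-1 270 [ 14.5  19.3 -17.8   0.  -53.   75.5]
-1 315 [ 14.5  19.3 -17.8   0.  -53.  120.5]
```

Run:
```python
from h import *
A=Rdown(YAW+np.pi)
t0=robot.read_t()
robot.move_gripper(0.0); print('shut',robot.read_t()-t0)
robot.goto(W(-.12,0,.10),A); print(robot.read_t())
robot.servo_line(W(-.12,0,.018),A,speed=.12); print(robot.read_t(),robot.read_position(),W(-.12,0,.018))
F=np.mean([(robot.dwell(.02),fp())[1] for _ in range(5)],0); print('F0',F)
robot.servo_line(W(-.088,0,.018),A,speed=.08); print(fp()-F,robot.read_t())
robot.servo_line(W(-.064,0,.018),A,speed=.04); print(fp()-F,robot.read_t())
p,d=robot.grab_frame('top'); cv2.imwrite('pics/push1.png',cv2.resize(p[150:240,180:290],None,fx=6,fy=6,interpolation=cv2.INTER_CUBIC)[...,::-1])
p,d=robot.grab_frame('scene'); cv2.imwrite('pics/push1s.png',cv2.resize(p[160:280,210:335],None,fx=5,fy=5,interpolation=cv2.INTER_CUBIC)[...,::-1])
```

```text
shut 1.4249999999999998
3.625
4.4583 [0.48638328 0.06049444 0.01840052] [0.48593778 0.06019745 0.018     ]
F0 [ 0.05168183 -0.00869964  0.28038203]
[-0.72944034 -0.49785519 -0.97700873] 5.0917
[ 0.52008838  0.36670926 -0.55056581] 5.8417
```

View pics/push1.png

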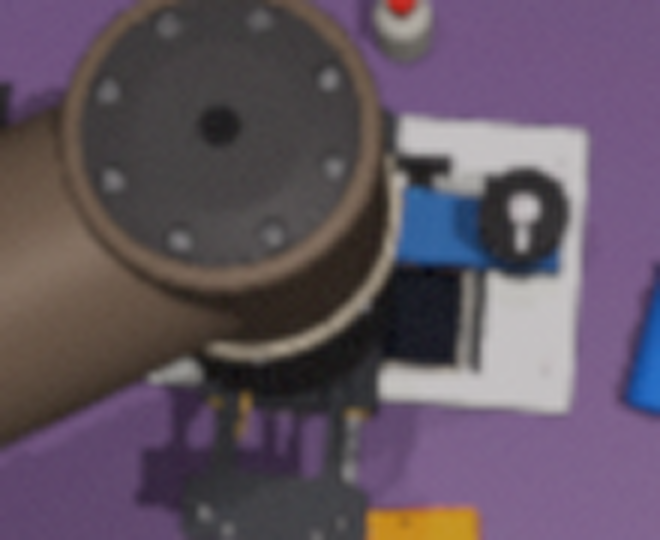

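View pics/push1s.png

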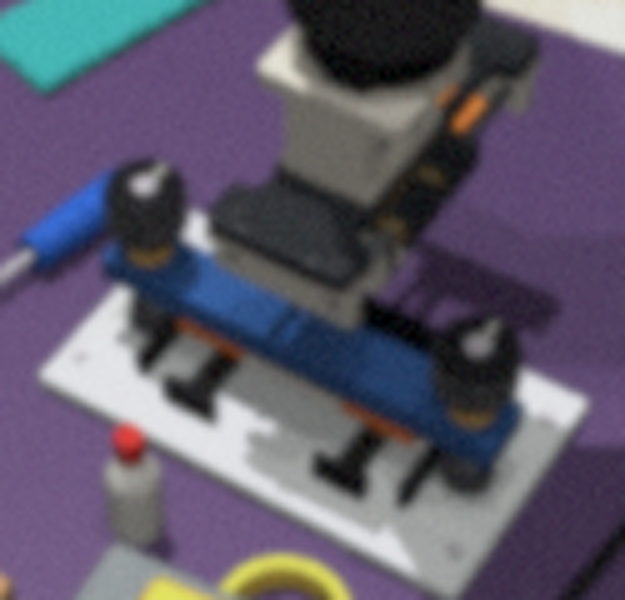

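The gripper body clears the bar. The phone's front edge, at crop row ~368, hasn't moved, so the shut fingers are thinner than assumed. I'll carry on slowly by feel.

Run:
```python
from h import *
A=Rdown(YAW+np.pi)
x=-.064; log=[]
F=np.mean([(robot.dwell(.01),fp())[1] for _ in range(6)],0)
while x<-.030:
    x+=.002 if x<-.052 else .001
    robot.servo_line(W(x,0,.018),A,speed=.025)
    f=np.mean([(robot.dwell(.01),fp())[1] for _ in range(3)],0)-F
    log.append((round(x,4),np.round(f,1).tolist()))
    if f[0]<-4: break
for l in log: print(l)
print(robot.read_t(),(robot.read_position()-O)@XP)
p,d=robot.grab_frame('top'); np.savez('p2.npz',p=p,d=d);cv2.imwrite('pics/push2.png',cv2.resize(p[150:240,180:290],None,fx=6,fy=6,interpolation=cv2.INTER_CUBIC)[...,::-1])
```

```text
(-0.062, [0.4, -0.7, -0.0])
(-0.06, [0.2, -0.0, -0.3])
(-0.058, [0.1, -0.1, -0.3])
(-0.056, [0.2, 0.0, -0.2])
(-0.054, [0.2, -0.1, -0.1])
(-0.052, [0.1, -0.1, -0.3])
(-0.051, [-0.1, 1.0, 0.2])
(-0.05, [0.2, -0.5, -0.4])
(-0.049, [0.2, 0.2, -0.2])
(-0.048, [0.2, 0.2, 0.3])
(-0.047, [0.2, -0.1, -0.1])
(-0.046, [0.2, -0.2, 0.1])
(-0.045, [0.5, -0.0, 0.1])
(-0.044, [0.2, -0.6, -0.3])
(-0.043, [0.3, -0.6, 0.2])
(-0.042, [0.1, -0.5, 0.1])
(-0.041, [-0.1, -0.1, -0.4])
(-0.04, [0.0, -0.1, -0.2])
(-0.039, [0.2, -0.5, -0.6])
(-0.038, [0.2, -0.1, -0.2])
(-0.037, [0.0, -0.4, 0.3])
(-0.036, [0.3, -0.4, 0.3])
(-0.035, [-0.0, -0.7, -0.6])
(-0.034, [0.7, -0.1, -0.4])
(-0.033, [0.4, -0.1, -0.4])
(-0.032, [-1.4, 0.2, 0.5])
(-0.031, [-5.8, 1.1, 3.8])
13.4167 -0.03216085624879057
```

View pics/push2.png

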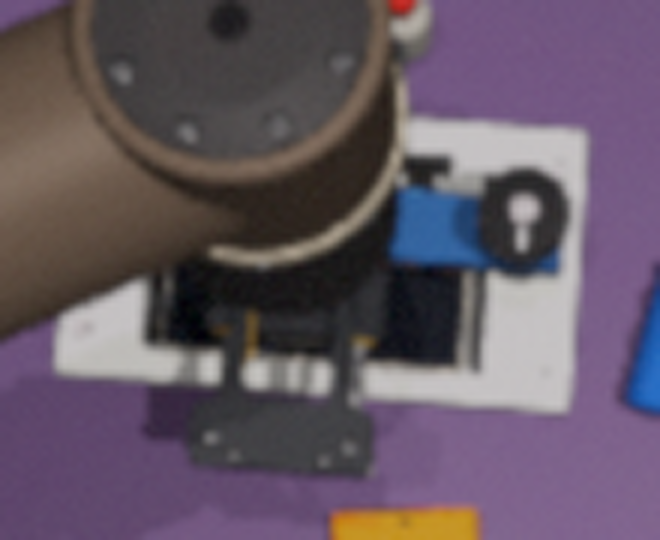

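Run:
```python
from h import *
print(robot.read_position(),robot.read_tcp_rot(),robot.read_grip_width(),robot.read_force())
p,d=robot.grab_frame('scene'); np.savez('s2.npz',p=p,d=d);cv2.imwrite('pics/push2s.png',cv2.resize(p[150:290,200:340],None,fx=5,fy=5,interpolation=cv2.INTER_CUBIC)[...,::-1])
c=Cam('top')
for n in('top0','p2'):
  t=np.load(n+'.npz')
  for yy in (-.055,-.05,.05,.06,.065):
    print(n,yy,[int(t['p'][tuple(np.round(c.proj(W(xx,yy,.029))[::-1]).astype(int))].mean()) for xx in np.arange(-.08,-.01,.003)])
```

```text
[0.57348842 0.05346015 0.01782991] [[-7.51169756e-02 -9.97172807e-01 -1.95804519e-03]
 [-9.97174643e-01  7.51176398e-02 -2.67792439e-04]
 [ 4.14119072e-04  1.93239726e-03 -9.99998047e-01]] -0.0003852323245653447 [-4.9439756   2.0173987   3.17838586]
top0 -0.055 [109, 153, 181, 183, 181, 164, 119, 54, 33, 32, 32, 29, 33, 30, 26, 28, 29, 30, 30, 28, 27, 23, 21, 38]
top0 -0.05 [107, 154, 180, 183, 182, 167, 124, 62, 33, 26, 31, 28, 33, 31, 30, 30, 30, 31, 27, 31, 28, 22, 18, 37]
top0 0.05 [104, 111, 156, 182, 183, 163, 117, 54, 24, 28, 29, 26, 22, 31, 26, 28, 26, 25, 26, 25, 25, 22, 24, 49]
top0 0.06 [104, 152, 180, 183, 180, 164, 117, 61, 31, 23, 23, 28, 27, 22, 27, 28, 24, 22, 25, 28, 25, 20, 22, 39]
top0 0.065 [105, 152, 180, 183, 182, 166, 128, 74, 35, 29, 31, 25, 32, 31, 29, 29, 25, 25, 24, 23, 25, 19, 20, 39]
p2 -0.055 [119, 165, 192, 195, 193, 175, 129, 61, 35, 32, 29, 30, 31, 29, 28, 26, 28, 28, 30, 32, 31, 21, 21, 41]
p2 -0.05 [110, 158, 189, 193, 193, 178, 134, 64, 27, 23, 18, 22, 26, 24, 24, 24, 33, 30, 28, 30, 27, 25, 19, 44]
p2 0.05 [55, 81, 137, 185, 186, 163, 103, 38, 9, 10, 25, 30, 33, 36, 17, 24, 21, 22, 20, 16, 22, 51, 99, 115]
p2 0.06 [66, 101, 124, 130, 146, 141, 104, 55, 21, 7, 10, 5, 10, 11, 7, 12, 16, 18, 22, 19, 21, 22, 33, 41]
p2 0.065 [69, 128, 171, 185, 186, 168, 129, 74, 29, 18, 19, 8, 18, 17, 20, 14, 16, 19, 13, 13, 20, 31, 43, 50]
```

View pics/push2s.png

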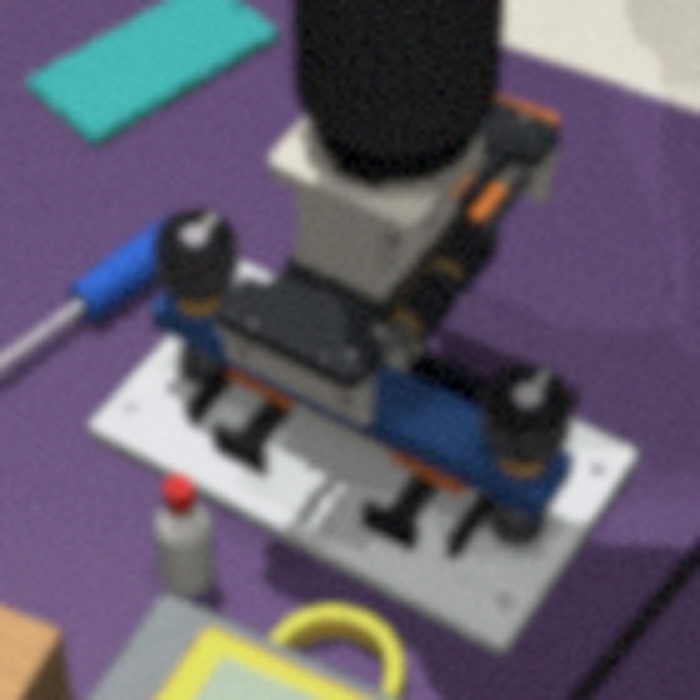

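Run:
```python
from h import *
c=Cam('top')
for n in('top0','p2'):
  t=np.load(n+'.npz'); P=cloud('top',t['d'])
  for yy in (-.055,-.05,.05,.065):
    print(n,yy,[int(1000*P[tuple(np.round(c.proj(W(xx,yy,.029))[::-1]).astype(int))][2]) for xx in np.arange(-.08,-.01,.003)])
p=np.load('p2.npz')['p'][165:225,195:265]
cv2.imwrite('pics/push2b.png',np.clip(cv2.resize(p,None,fx=11,fy=11,interpolation=cv2.INTER_CUBIC)[...,::-1].astype(float)*2,0,255))
```

```text
top0 -0.055 [4, 12, 12, 11, 10, 23, 30, 32, 31, 30, 26, 31, 29, 29, 26, 31, 26, 27, 27, 29, 23, 27, 22, 55]
top0 -0.05 [2, 12, 12, 12, 11, 25, 33, 28, 25, 27, 27, 28, 28, 30, 30, 31, 28, 29, 27, 31, 31, 30, 29, 59]
top0 0.05 [-2, 11, 12, 11, 12, 23, 28, 32, 28, 31, 30, 29, 25, 29, 29, 31, 31, 25, 27, 26, 32, 30, 34, 61]
top0 0.065 [1, 10, 12, 16, 15, 12, 25, 30, 29, 29, 28, 31, 31, 29, 28, 28, 26, 30, 27, 30, 29, 30, 31, 55]
p2 -0.055 [4, 10, 12, 11, 9, 25, 30, 29, 30, 24, 27, 30, 30, 26, 29, 29, 24, 29, 29, 31, 28, 29, 31, 59]
p2 -0.05 [0, 8, 11, 14, 7, 24, 28, 27, 25, 26, 25, 26, 32, 26, 30, 31, 23, 27, 28, 23, 28, 29, 30, 58]
p2 0.05 [3, 11, 13, 10, 12, 23, 33, 26, 33, 122, 134, 136, 135, 135, 134, 243, 262, 281, 297, 312, 327, 373, 377, 381]
p2 0.065 [-1, 7, 11, 13, 10, 10, 27, 33, 26, 30, 29, 29, 28, 29, 28, 25, 25, 29, 29, 32, 243, 423, 427, 435][ WARN:0@0.549] global loadsave.cpp:1063 imwrite_ Unsupported depth image for selected encoder is fallbacked to CV_8U.
```

View pics/push2b.png

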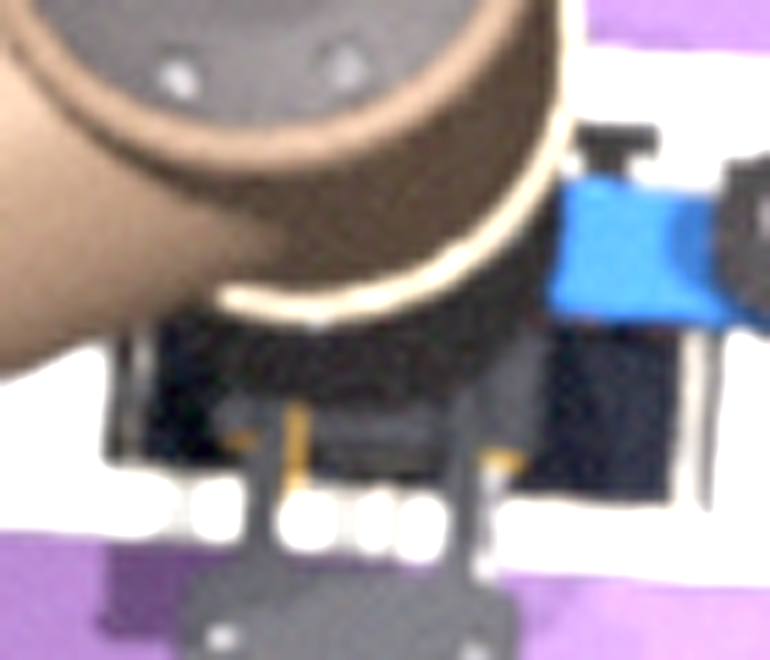

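Run:
```python
from h import *
for n,f in (('top','p2'),('scene','s2')):
    c=Cam(n)
    for q in ([.064,.039,.084],[.064,-.039,.084],[-.128,.039,.084],[-.032,0,.018],[-.032,0,.06]): print(n,q,np.round(c.proj(W(*q)),1))
t=np.load('s2.npz');P=cloud('scene',t['d']);L=P-O; X=L@XP;Y=L@YP;Z=P[...,2]
for zlo in np.arange(.03,.3,.02):
    m=(Z>zlo)&(Z<zlo+.02)&(abs(Y)<.07)&(abs(X)<.2)
    if m.any(): print(round(zlo,2),m.sum(),np.round(np.percentile(X[m],[2,98]),3),np.round(np.percentile(Y[m],[2,98]),3))
t=np.load('p2.npz');P=cloud('top',t['d']);L=P-O; X=L@XP;Y=L@YP;Z=P[...,2]
for zlo in np.arange(.03,.3,.02):
    m=(Z>zlo)&(Z<zlo+.02)&(abs(Y)<.07)&(abs(X)<.2)
    if m.any(): print('t',round(zlo,2),m.sum(),np.round(np.percentile(X[m],[2,98]),3),np.round(np.percentile(Y[m],[2,98]),3))
```

```text
top [0.064, 0.039, 0.084] [220.2 161.1]
top [0.064, -0.039, 0.084] [248.1 163.1]
top [-0.128, 0.039, 0.084] [213.6 229.6]
top [-0.032, 0, 0.018] [232.4 200.1]
top [-0.032, 0, 0.06] [231.6 197.5]
scene [0.064, 0.039, 0.084] [270.4 244.8]
scene [0.064, -0.039, 0.084] [242.9 230.8]
scene [-0.128, 0.039, 0.084] [310.1 194.4]
scene [-0.032, 0, 0.018] [277.4 228.7]
scene [-0.032, 0, 0.06] [277.6 218.2]
0.03 212 [-0.057  0.121] [-0.065  0.065]
0.05 410 [-0.035  0.115] [-0.04   0.068]
0.07 39 [-0.022  0.135] [-0.04   0.011]
0.09 3 [-0.     0.051] [-0.021  0.014]
0.11 292 [-0.116  0.057] [-0.034  0.039]
0.13 378 [-0.116  0.064] [-0.032  0.04 ]
0.15 862 [-0.124  0.064] [-0.034  0.038]
0.17 118 [-0.025  0.019] [-0.021  0.023]
0.19 225 [-0.042  0.019] [-0.033  0.039]
0.21 376 [-0.039  0.018] [-0.037  0.039]
0.23 149 [-0.041  0.014] [-0.028  0.046]
0.25 277 [-0.04   0.014] [-0.029  0.046]
0.27 292 [-0.042  0.014] [-0.031  0.046]
0.29 301 [-0.043  0.014] [-0.031  0.046]
t 0.03 166 [-0.061  0.2  ] [-0.068  0.069]
t 0.05 210 [-0.018  0.2  ] [-0.069  0.065]
t 0.07 41 [0.081 0.2  ] [-0.044  0.067]
t 0.09 23 [-0.067  0.2  ] [-0.003  0.068]
t 0.11 80 [-0.095  0.2  ] [-0.036  0.067]
t 0.13 181 [-0.13  0.2 ] [-0.036  0.067]
t 0.15 470 [-0.129  0.199] [-0.036  0.053]
t 0.23 27 [-0.078 -0.046] [-0.042  0.032]
t 0.25 52 [-0.079 -0.042] [-0.043  0.032]
t 0.27 63 [-0.079 -0.04 ] [-0.044  0.029]
t 0.29 59 [-0.079 -0.037] [-0.044  0.024]
```

Something disagrees. The phone has not moved, with its front edge still ~63 mm in front of the press centre, yet the TCP reads x = -32 mm. The force is only 6 N, perhaps finger against bar. I'll back out the way I came and look at the finger tips.

Run:
```python
from h import *
A=Rdown(YAW+np.pi)
robot.servo_line(W(-.125,0,.018),A,speed=.12)
print(robot.read_position(),robot.read_t(),fp())
for n in ('scene','top'):
    p,d=robot.grab_frame(n); np.savez(n+'3.npz',p=p,d=d)
    a=p[140:280,220:340] if n=='scene' else p[150:260,180:290]
    cv2.imwrite(f'pics/{n}3.png',cv2.resize(a,None,fx=5,fy=5,interpolation=cv2.INTER_CUBIC)[...,::-1])
    print(n,Cam(n).proj(robot.read_position()))
```

```text
[0.48187421 0.06089661 0.01821312] 14.45 [ 0.45429505  0.43599991 -0.08368146]
scene [295.29732087 206.51548433]
top [229.50520627 231.84491209]
```

View pics/scene3.png

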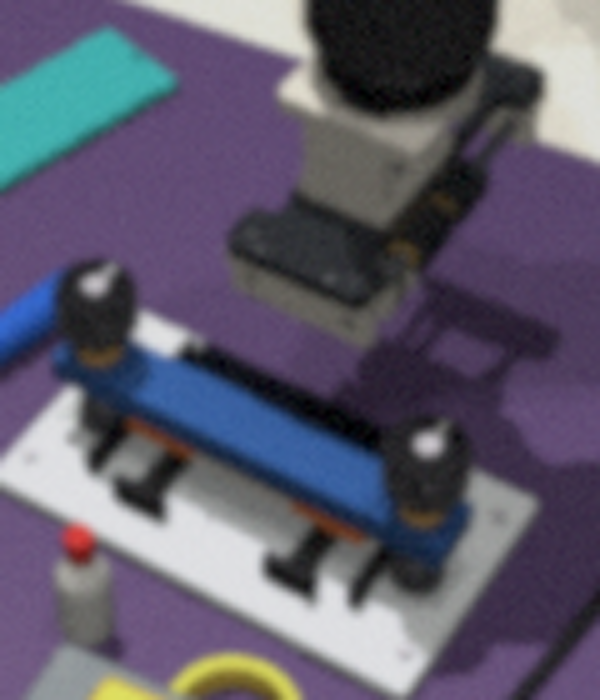

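View pics/top3.png

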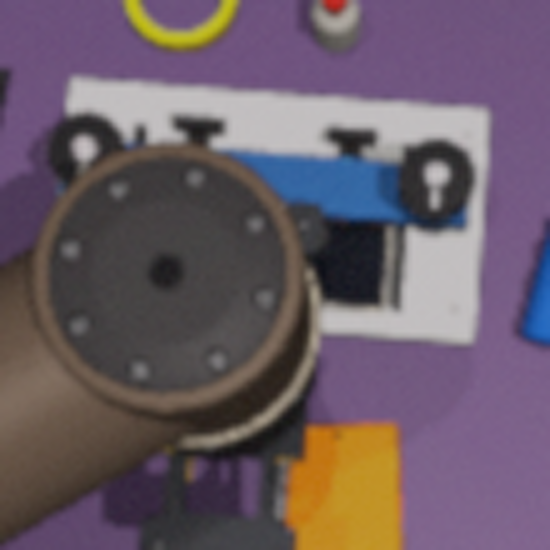

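Run:
```python
from h import *
A=Rdown(YAW+np.pi/2)
q=robot.ik(robot.read_position(),A); print(np.round(q,1))
robot.servo_line(W(-.125,0,.04),Rdown(YAW+np.pi),speed=.12)
robot.goto(W(-.125,0,.04),A)
print(robot.read_position(),robot.read_t(),fp())
for n in ('scene',):
    p,d=robot.grab_frame(n); np.savez(n+'4.npz',p=p,d=d)
    a=p[140:280,220:340] 
    cv2.imwrite(f'pics/{n}4.png',cv2.resize(a,None,fx=5,fy=5,interpolation=cv2.INTER_CUBIC)[...,::-1])
    print(n,Cam(n).proj(robot.read_position()))
```

```text
[  30.5   14.6  -35.9   -0.   -39.5 -124.8]
[0.48079051 0.06047716 0.03970812] 16.2833 [-0.50411859 -0.39773671  0.35313856]
scene [295.69450279 200.82326648]
```

View pics/scene4.png

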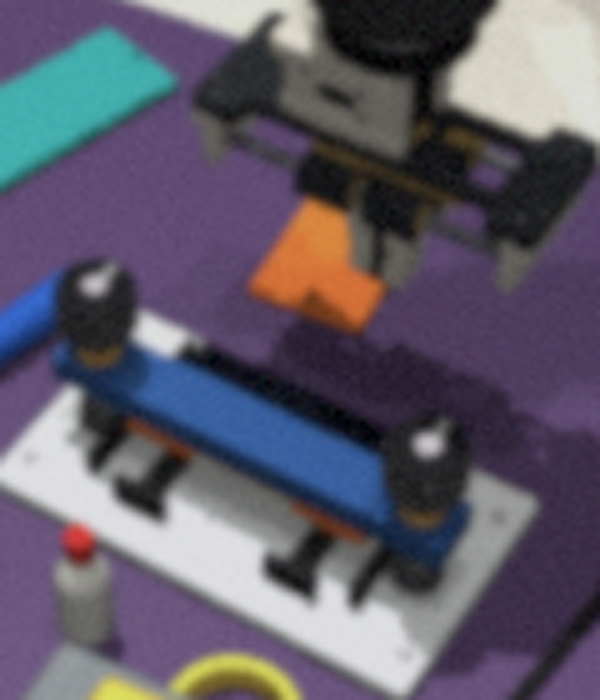

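Run:
```python
from h import *
t=np.load('scene4.npz');P=cloud('scene',t['d'])-robot.read_position(); X=P@XP;Y=P@YP;Z=P[...,2]+.0397
m=(abs(X)<.03)&(abs(Y)<.04)&(Z>.02)
for z in np.arange(.02,.14,.01):
    k=m&(Z>z)&(Z<z+.01)
    if k.any(): print(round(z,2),k.sum(),np.round(np.percentile(X[k],[5,50,95]),3),np.round(np.percentile(Y[k],[5,95]),3))
for v in range(180,206,2): print(v,[int(Z[v,u]*1000) for u in range(284,312,2)])
```

```text
0.06 5 [0.006 0.007 0.008] [-0.013  0.01 ]
0.07 32 [-0.007  0.008  0.011] [-0.011  0.016]
0.08 38 [-0.007  0.009  0.012] [-0.012  0.016]
0.09 37 [0.    0.009 0.011] [-0.014  0.018]
0.1 24 [0.008 0.01  0.012] [-0.017  0.018]
0.11 4 [0.008 0.011 0.012] [-0.014 -0.011]
0.12 1 [0.01 0.01 0.01] [-0.012 -0.012]
0.13 6 [-0.019  0.005  0.01 ] [0.034 0.035]
180 [140, 143, 146, 143, 156, 154, 157, 156, 156, 155, 156, 149, 141, 158]
182 [11, 3, 142, 112, 146, 147, 152, 153, 155, 154, 154, 148, 133, -1]
184 [9, 7, 10, 102, 137, 143, 144, 147, 149, 152, 149, 149, 147, -1]
186 [8, 10, 14, 97, 100, 99, 106, 140, 144, 147, 140, 1, 146, 148]
188 [9, 7, 5, 91, 92, 96, 94, 102, 104, 138, 89, -3, 0, 1]
190 [9, 7, 10, 85, 84, 88, 90, 96, 100, 90, 1, -1, 0, 0]
192 [8, 12, 13, 75, 78, 80, 84, 91, 89, 81, -1, -1, -1, 1]
194 [9, 7, 9, 7, 69, 71, 76, 79, 83, 73, 0, 2, -1, 3]
196 [8, 13, 13, 9, 12, 10, 9, 74, 75, -1, 900, 0, 6, 0]
198 [10, 10, 7, 8, 4, 6, 4, 4, 2, 1, -3, 4, -3, 0]
200 [6, 9, 9, 9, 9, 6, -1, 0, 2, 0, -2, 0, 4, 1]
202 [9, 10, 9, 10, 12, 0, 0, -2, 0, 3, 0, -1, 0, 0]
204 [0, 5, 7, 8, 6, -1, 1, 0, -1, 4, 2, 3, 0, 0]
```

The finger tips stand ~24 mm higher than the TCP reading says. In the scene4 crop the tips are at about (385,285) and should be at (378,304), and the depth gives z ≈ 65 mm where the TCP reads 40. So the tips passed over the phone and lightly touched the bar's front face. I'll correct for it: measure the offset by touching the bench, then push again.

Run:
```python
from h import *
A=Rdown(YAW+np.pi)
robot.goto(W(-.125,0,.018),A)
try:
    robot.servo_line(W(-.125,0,-.010),A,speed=.08)
    F=fp()[2]; z=-.010;log=[]
    while z>-.040:
        z-=.002; robot.servo_line(W(-.125,0,z),A,speed=.02); robot.dwell(.01); f=fp()[2]-F; log.append((round(z,4),round(robot.read_position()[2],4),round(f,1)))
        if abs(f)>3: break
    print(log)
except robot.Unreachable as e: print('unreach',e)
print(robot.read_position(),robot.read_t(),fp())
```

```text
[(-0.012, np.float64(-0.0117), np.float64(0.4)), (-0.014, np.float64(-0.014), np.float64(0.7)), (-0.016, np.float64(-0.0161), np.float64(0.2)), (-0.018, np.float64(-0.0181), np.float64(0.6)), (-0.02, np.float64(-0.0201), np.float64(1.4)), (-0.022, np.float64(-0.0221), np.float64(0.4)), (-0.024, np.float64(-0.0241), np.float64(0.7)), (-0.026, np.float64(-0.0261), np.float64(0.8)), (-0.028, np.float64(-0.0271), np.float64(14.2))]
[ 0.48125509  0.06070252 -0.02714171] 20.5583 [-4.15198003 -0.33001115 13.61216751]
```

The bench was touched at a TCP reading of z = -26.5 mm, so the tips sit 26.5 mm above the reported TCP. I'll apply that everywhere and push with the tips at 20 mm.

```bash
cat >> h.py <<'E'
DZ=-.0265
def T(x,y,z): return W(x,y,z+DZ)   # true tip height z
E
python3 - <<'E'
from h import *
A=Rdown(YAW+np.pi)
robot.servo_line(T(-.125,0,.020),A,speed=.12)
F=np.mean([(robot.dwell(.01),fp())[1] for _ in range(4)],0)
robot.servo_line(T(-.084,0,.020),A,speed=.12); print(fp()-F)
robot.servo_line(T(-.060,0,.020),A,speed=.05); print(fp()-F,robot.read_t())
x=-.060; log=[]
while x<-.040:
    x+=.001
    robot.servo_line(T(x,0,.020),A,speed=.025)
    f=np.mean([(robot.dwell(.01),fp())[1] for _ in range(2)],0)-F
    log.append((round(x,4),np.round(f,1).tolist()))
    if f[0]<-3.5: break
for l in log: print(l)
print(robot.read_t(),(robot.read_position()-O)@XP)
p,d=robot.grab_frame('top'); np.savez('p5.npz',p=p,d=d);cv2.imwrite('pics/push5.png',cv2.resize(p[150:240,180:290],None,fx=6,fy=6,interpolation=cv2.INTER_CUBIC)[...,::-1])
E
```

```text
[-0.44775529  0.09242633 -0.56768233]
[ 0.21015238 -0.32372451  1.34946687] 22.05
(-0.059, [0.3, -0.5, 0.3])
(-0.058, [-1.4, 0.2, 2.0])
(-0.057, [-2.1, -0.0, 2.6])
(-0.056, [-2.3, -0.4, 1.7])
(-0.055, [-1.5, 0.2, 1.0])
(-0.054, [-1.5, -0.7, 1.0])
(-0.053, [-1.4, -0.4, 0.9])
(-0.052, [-0.6, -0.8, 1.1])
(-0.051, [-1.6, 0.1, 0.5])
(-0.05, [-4.6, 0.7, 2.7])
24.7167 -0.0504986587672124
```

View pics/push5.png

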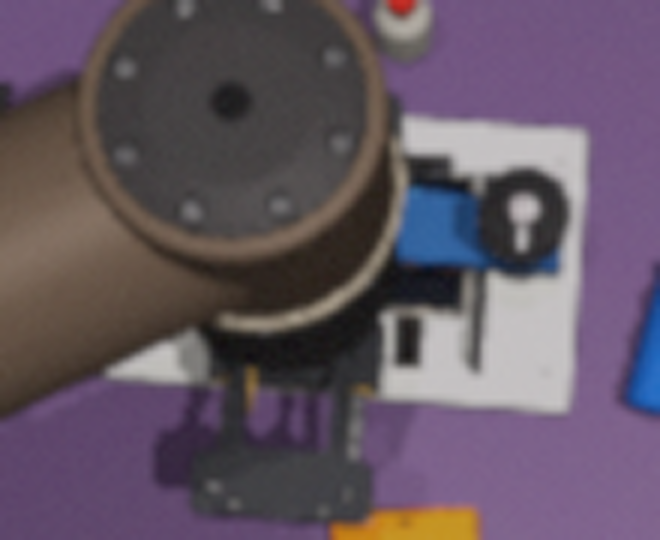

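The phone is home: its front edge moved to crop row ~303, the push took ~1.5–2 N, and the stop was felt at 4.6 N. Next I withdraw and grip the left knob.

```bash
cat >> h.py <<'E'
KN={'L':.095,'R':-.095}; GZ=.083; UP=.135
OPEN=.68
def tq(n=3):
    r=[]
    for _ in range(n): robot.dwell(.02); r.append(np.r_[fp(),robot.read_ft_torque()[2]])
    return np.mean(r,0)
def above(k,q6,off=(0,0)):
    # joint move over the knob at given q6
    p=T(off[0],KN[k]+off[1],UP); q=np.array(robot.ik(p,Rdown(YAW+np.pi)))
    a=YAW+np.pi+np.radians(q6-q[5]); return a
def approach(k,q6,off=(0,0)):
    a=above(k,q6,off); R=Rdown(a)
    robot.goto(T(off[0],KN[k]+off[1],UP),R)
    robot.servo_line(T(off[0],KN[k]+off[1],GZ),R,speed=.2)
    return R
def turn(deg,step,dw=2,stop=None):
    q=np.array(robot.read_qpos()); q0=q[5]; tgt=q.copy(); log=[]
    n=int(round(deg/step))
    for i in range(n):
        tgt[5]=q0-(i+1)*step; robot.movej(tgt); f=tq(dw)
        log.append((round(q0-robot.read_qpos()[5],2),round(f[3],3)))
        if stop and stop(log): break
    return log
E
python3 - <<'E'
from h import *
A=Rdown(YAW+np.pi)
robot.servo_line(T(-.060,0,.020),A,speed=.1)
robot.servo_line(T(-.075,0,UP),A,speed=.25); print(robot.read_t())
robot.move_gripper(OPEN); print(robot.read_t(),robot.read_grip_width())
R=approach('L',60); print(robot.read_t(),np.round(robot.read_qpos(),1))
print('pre',tq())
p,d=robot.grab_frame('scene'); np.savez('s6.npz',p=p,d=d)
cv2.imwrite('pics/s6.png',cv2.resize(p[140:280,220:360],None,fx=5,fy=5,interpolation=cv2.INTER_CUBIC)[...,::-1])
p,d=robot.grab_frame('top');cv2.imwrite('pics/t6.png',cv2.resize(p[150:240,170:290],None,fx=5,fy=5,interpolation=cv2.INTER_CUBIC)[...,::-1])
E
```

```text
25.6333
26.725 0.6788785977047828
28.55 [ 31.1  23.3 -15.3   0.  -51.4  60. ]
pre [0.17167613 0.20682256 0.6790155  0.00335349]
```

View pics/s6.png

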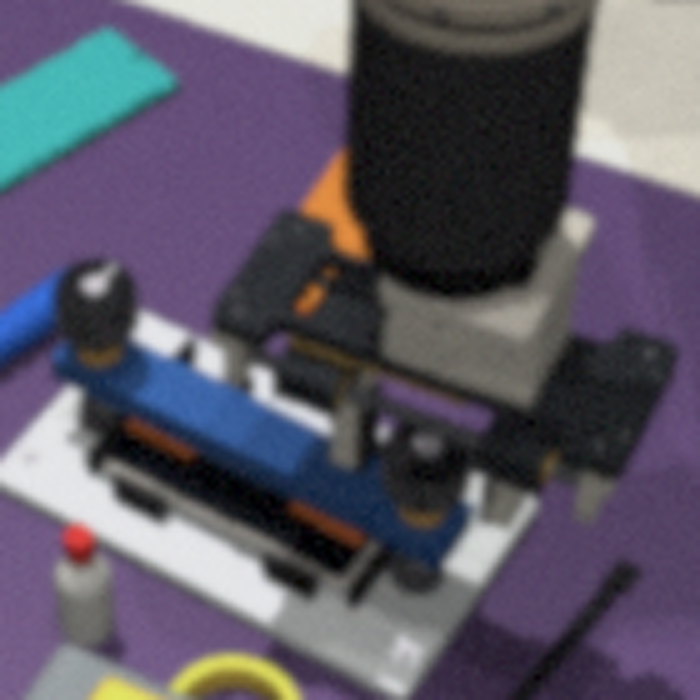

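View pics/t6.png

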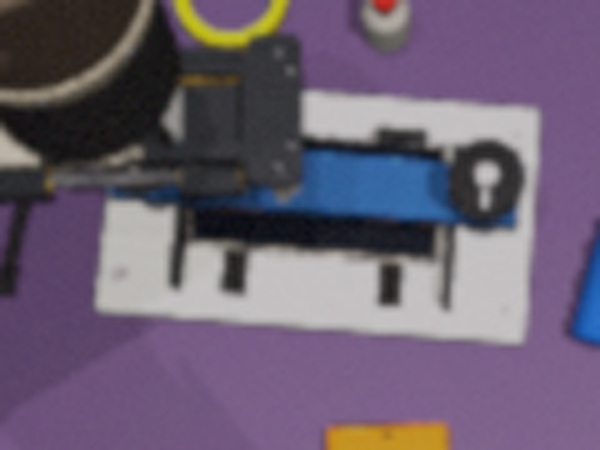

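The view confirms the phone is home against the rear stops (scene crop, pale rear edge at (230,500)). The open fingers straddle the left knob, at (350,430) and (500,490) with the knob at (425,470). Grip and turn it.

Run:
```python
from h import *
robot.move_gripper(0.3); print(robot.read_t(),robot.read_grip_width(),np.round(tq(),3))
print(turn(30,10,2)); print(np.round(tq(),3),robot.read_t(),np.round(robot.read_position()-T(0,.095,GZ),4))
```

```text
29.15 0.4695995708661595 [ 1.738 -6.637  2.998  0.162]
[(np.float64(9.76), np.float64(-0.272)), (np.float64(19.66), np.float64(-0.234)), (np.float64(29.61), np.float64(-0.228))]
[ 0.517  1.067 -1.359 -0.171] 30.225 [ 0.0004 -0.0012  0.0008]
```

```bash
cat >> h.py <<'E'
UP=.122
def turn2(deg,step,n=5,thr=None):
    q=np.array(robot.read_qpos()); q0=q[5]; tgt=q.copy(); log=[]
    for i in range(int(round(deg/step))):
        tgt[5]=q0-(i+1)*step; robot.movej(tgt); r=[];e=[]
        for _ in range(n): robot.dwell(.012); r.append(robot.read_ft_torque()[2]); e.append(robot.read_effort()[5])
        log.append([round(float(q0-robot.read_qpos()[5]),2),round(float(np.mean(r)),3),round(float(np.mean(e)),3)])
        if thr and i>1 and abs(log[-1][1])>thr and abs(log[-2][1])>thr: break
    print(*log,sep='\n'); return log
def visit(k,deg,step=7.5,q6=60,n=5,thr=None,last=False):
    robot.move_gripper(OPEN)
    p=robot.read_position(); p[2]=T(0,0,UP)[2]; robot.servo_line(p,speed=.2); 
    approach(k,q6); robot.move_gripper(.3)
    print(k,'grip',np.round(tq(2),2),round(robot.read_grip_width(),3),'t',robot.read_t())
    l=turn2(deg,step,n,thr); print('t',robot.read_t(),np.round(tq(1),2)); return l
E
python3 - <<'E'
from h import *
visit('R',60)
for n in ('scene','top'):
    p,d=robot.grab_frame(n); np.savez(n+'7.npz',p=p,d=d)
p=np.load('scene7.npz')['p'];cv2.imwrite('pics/s7.png',cv2.resize(p[160:280,210:340],None,fx=6,fy=5,interpolation=cv2.INTER_CUBIC)[...,::-1])
E
```

```text
R grip [ 0.23 -6.54  1.62  0.22] 0.473 t 32.7417
[7.29, -0.263, -0.192]
[14.69, -0.257, -0.156]
[22.16, -0.248, -0.111]
[29.64, -0.235, -0.143]
[37.14, -0.226, -0.107]
[44.64, -0.24, -0.108]
[52.13, -0.223, -0.142]
[59.63, -0.224, -0.141]
t 35.1 [ 2.33  0.87 -4.4  -0.21]
```

View pics/s7.png

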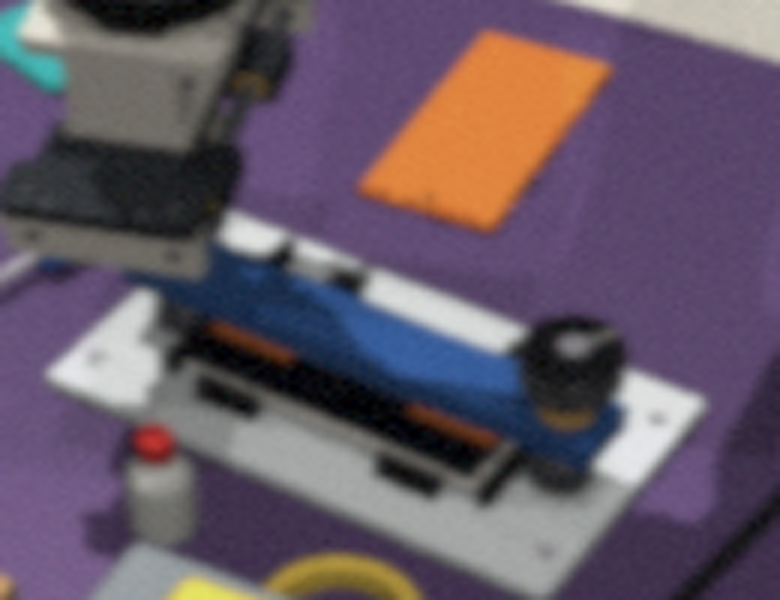

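The left knob's white line has turned ~30° clockwise as intended, and the right knob's torque is flat at ~0.225, so no touch yet. Carrying on by turns.

Run:
```python
from h import *
visit('L',60,step=7.5,thr=.28)
```

```text
L grip [ 2.43 -6.69  2.14  0.16] 0.468 t 37.9417
[7.29, -0.264, -0.195]
[14.69, -0.246, -0.158]
[22.15, -0.236, -0.146]
[29.64, -0.242, -0.108]
[37.14, -0.228, -0.143]
[44.64, -0.262, -0.108]
[52.13, -0.254, -0.142]
[59.64, -0.244, -0.108]
t 40.3 [ 2.08  0.43 -2.63 -0.19]
```

Run:
```python
from h import *
visit('R',60,step=7.5,n=7,thr=.275)
```

```text
R grip [ 0.3  -6.63  2.5   0.23] 0.475 t 43.0417
[7.3, -0.252, -0.125]
[14.7, -0.249, -0.096]
[22.17, -0.248, -0.088]
[29.67, -0.213, -0.057]
[37.16, -0.239, -0.086]
[44.67, -0.222, -0.059]
[52.16, -0.226, -0.096]
[59.67, -0.202, -0.074]
t 45.5333 [ 2.74  1.64 -4.45 -0.16]
```

Run:
```python
from h import *
p,d=robot.grab_frame('scene'); np.savez('scene8.npz',p=p,d=d)
cv2.imwrite('pics/s8.png',cv2.resize(p[180:280,210:340],None,fx=6,fy=6,interpolation=cv2.INTER_CUBIC)[...,::-1])
for f in ('scene0','scene7','scene8'):
    t=np.load(f+'.npz'); P=cloud('scene',t['d']); hsv=cv2.cvtColor(t['p'],cv2.COLOR_RGB2HSV)
    L=P-O; X=L@XP;Y=L@YP;Z=P[...,2]
    b=(hsv[...,0]>98)&(hsv[...,0]<120)&(hsv[...,1]>120)&(abs(X)<.013)&(Z>.045)&(Z<.075)
    print(f,[(round(lo,2),int((b&(Y>lo)&(Y<lo+.03)).sum()),round(1000*float(np.mean(Z[b&(Y>lo)&(Y<lo+.03)])),1)) for lo in (-.11,-.06,-.03,0,.03,.06) if (b&(Y>lo)&(Y<lo+.03)).sum()>5])
```

```text
scene0 [(-0.11, 11, 65.4), (-0.06, 93, 65.1), (-0.03, 95, 65.2), (0, 102, 65.2), (0.03, 103, 65.0), (0.06, 48, 65.1)]
scene7 [(-0.06, 90, 62.6), (-0.03, 95, 62.9), (0, 92, 62.9), (0.03, 99, 63.3), (0.06, 51, 63.5)]
scene8 [(-0.06, 91, 60.2), (-0.03, 95, 60.2), (0, 94, 60.5), (0.03, 101, 60.7), (0.06, 55, 60.4)]
```

View pics/s8.png

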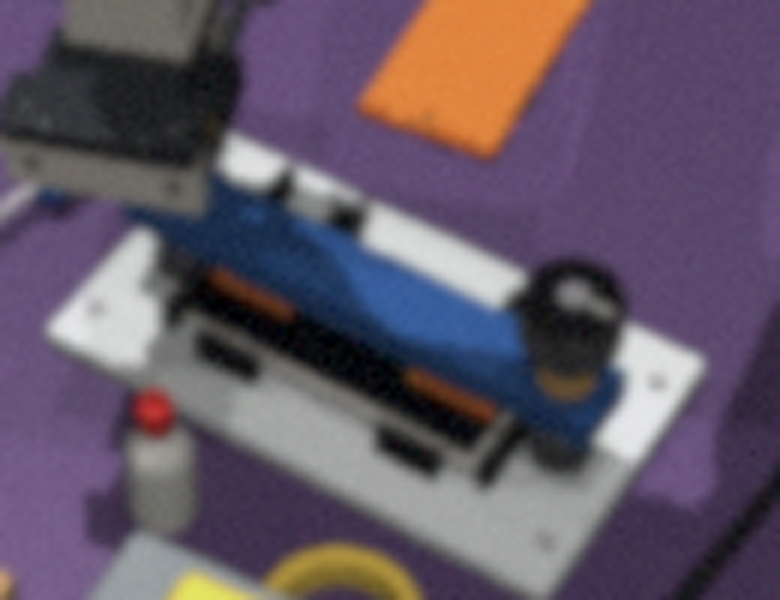

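Run:
```python
from h import *
visit('L',60,step=7.5,n=7,thr=.285)
```

```text
L grip [ 2.75 -6.46  2.16  0.13] 0.475 t 48.325
[7.29, -0.236, -0.141]
[14.7, -0.206, -0.124]
[22.18, -0.195, -0.098]
[29.67, -0.193, -0.136]
[37.17, -0.171, -0.117]
[44.67, -0.174, -0.129]
[52.17, -0.161, -0.169]
[59.66, -0.135, -0.179]
t 50.8167 [ 2.59 -0.41 -3.27 -0.11]
```

The moment readings make sense as residuals after each stop: the tool relaxes against friction, so the reading is about −0.24 + 0.0025·load. In the last visit it climbed at the slope expected for a loaded screw, so the touch has happened. I'll fit it, which costs no robot time.

Run:
```python
import numpy as np
from scipy.optimize import least_squares
m=16/360
R1=[-.263,-.257,-.248,-.235,-.226,-.24,-.223,-.224]
L2=[-.264,-.246,-.236,-.242,-.228,-.262,-.254,-.244]
R2=[-.252,-.249,-.248,-.213,-.239,-.222,-.226,-.202]
L3=[-.236,-.206,-.195,-.193,-.171,-.174,-.161,-.135]
a=np.arange(1,9)*7.5-.35
D=[]
for k,v,L0,R0 in (('R',R1,29.6,0),('L',L2,29.6,59.6),('R',R2,89.2,59.6),('L',L3,89.2,119.3)):
    for i,(x,y) in enumerate(zip(a,v)):
        if i<1: continue
        D.append((k,(L0+(x if k=='L' else 0))*m,(R0+(x if k=='R' else 0))*m,y))
def model(p):
    c,b,dl=p; r=[]
    for k,L,R,y in D:
        pL=21*max(0,.763*L+.237*R-c);pR=21*max(0,.237*L+.763*R-c)
        N=.763*pL+.237*pR if k=='L' else .237*pL+.763*pR
        r.append(b+(dl if k=='L' else 0)+.0025*N-y)
    return np.array(r)
for c in np.arange(3,6,.25):
    s=least_squares(lambda q:model([c,q[0],q[1]]),[-.24,0]); s2=least_squares(lambda q:model([c,q[0],0]),[-.24])
    print(round(c,2),s.x.round(3),round(s.cost*1e4,2),'|',s2.x.round(3),round(s2.cost*1e4,2))
```

```text
3.0 [-0.263 -0.016] 130.06 | [-0.271] 139.46
3.25 [-0.257 -0.015] 87.14 | [-0.264] 94.55
3.5 [-0.25  -0.013] 54.11 | [-0.257] 60.28
3.75 [-0.244 -0.012] 31.36 | [-0.25] 36.41
4.0 [-0.24 -0.01] 19.17 | [-0.245] 22.8
4.25 [-0.236 -0.007] 15.18 | [-0.24] 16.87
4.5 [-0.234 -0.002] 20.53 | [-0.236] 20.75
4.75 [-0.233  0.003] 32.69 | [-0.232] 32.94
5.0 [-0.232  0.008] 49.45 | [-0.228] 51.67
5.25 [-0.232  0.013] 66.45 | [-0.226] 72.43
5.5 [-0.232  0.017] 83.73 | [-0.224] 93.63
5.75 [-0.232  0.019] 97.41 | [-0.223] 110.33
```

The fit puts the touch at 4.25 ± 0.2 mm of travel, i.e. 95.6° per knob, and a sixth of a turn more makes 155.6° each. The left knob is at 148.9° and the right at 119.3°, so the right needs +36.5° and then the left +7°.

Run:
```python
from h import *
visit('R',36.9,step=6.15,n=7)
```

```text
R grip [ 0.28 -7.12  1.52  0.17] 0.472 t 53.5583
[5.98, -0.174, -0.139]
[12.06, -0.137, -0.126]
[18.18, -0.15, -0.129]
[24.33, -0.128, -0.136]
[30.48, -0.121, -0.145]
[36.62, -0.104, -0.154]
t 55.4083 [ 0.57  1.22 -2.21 -0.03]
```

Run:
```python
from h import *
visit('L',7.2,step=3.6,n=8)
robot.move_gripper(OPEN)
p=robot.read_position(); p[2]=T(0,0,.14)[2]; robot.servo_line(p,speed=.2); print(robot.read_t())
p[:2]-= .10*XP[:2]; p[2]+=.06; robot.servo_line(p,speed=.25); print(robot.read_t(),fp())
for n in ('scene','top'):
    p,d=robot.grab_frame(n); np.savez(n+'9.npz',p=p,d=d)
    a=p[180:280,210:340] if n=='scene' else p[140:240,170:300]
    cv2.imwrite(f'pics/{n}9.png',cv2.resize(a,None,fx=6,fy=6,interpolation=cv2.INTER_CUBIC)[...,::-1])
    P=cloud(n,d); hsv=cv2.cvtColor(p,cv2.COLOR_RGB2HSV)
    L=P-O; X=L@XP;Y=L@YP;Z=P[...,2]
    b=(hsv[...,0]>98)&(hsv[...,0]<120)&(hsv[...,1]>120)&(abs(X)<.013)&(Z>.045)&(Z<.075)
    print(n,[(round(lo,2),int((b&(Y>lo)&(Y<lo+.03)).sum()),round(1000*float(np.mean(Z[b&(Y>lo)&(Y<lo+.03)])),1)) for lo in (-.11,-.06,-.03,0,.03,.06) if (b&(Y>lo)&(Y<lo+.03)).sum()>5])
```

```text
L grip [ 2.5  -7.19  2.42  0.13] 0.47 t 57.95
[3.51, -0.122, -0.034]
[7.08, -0.108, -0.034]
t 58.5833 [ 1.6  -1.86 -3.34 -0.04]
59.6
60.2167 [ 0.07851691  0.14490493 -0.27142781]
scene [(-0.11, 14, 57.8), (-0.06, 86, 58.6), (-0.03, 96, 58.6), (0, 91, 58.7), (0.03, 99, 58.9), (0.06, 53, 58.3)]
top [(-0.06, 94, 58.5), (-0.03, 98, 58.4), (0, 96, 58.6), (0.03, 97, 58.6), (0.06, 66, 58.1)]
```

View pics/scene9.png

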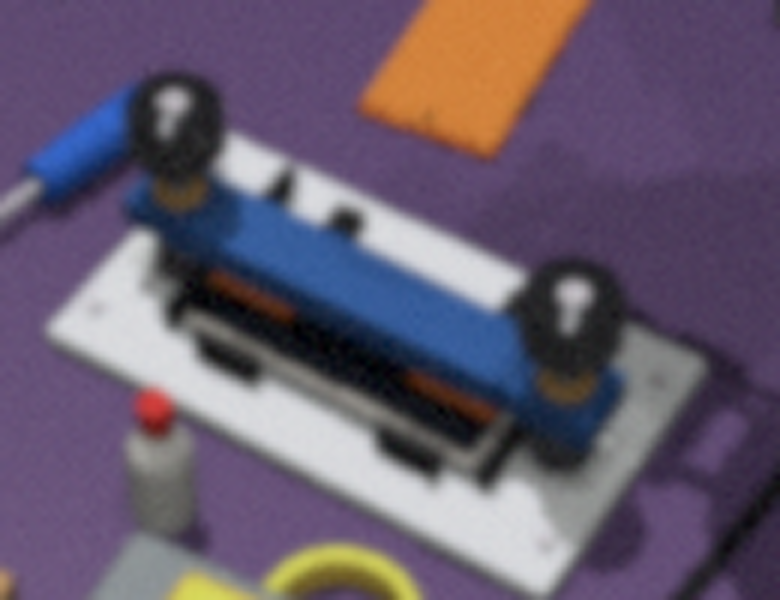

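View pics/top9.png

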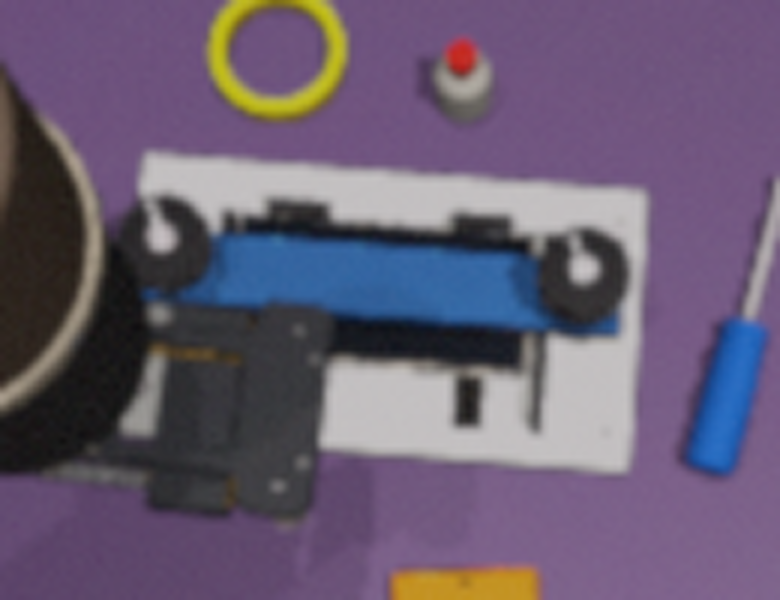

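Both white lines turned by the same amount and the bar is level: depth gives 58.6 mm at both ends against 65.1 mm at the start, so 6.5–6.9 mm of travel. The moments correspond to ~54 N and ~53 N, the phone is home and the robot is clear. Handing in.

Run:
```python
from rig import robot
robot.job_done(); print(robot.read_t())
```

```text
the job is handed in; nothing more can be done
the job is handed in; nothing more can be done
```

I slid the phone home and clamped it with the bar level. I handed the job in at about 60 s, with the robot clear of everything.

**Phone:** It took about 1.5–2 N to slide and met the rear stops at 4.6 N. The pictures show it against the stops.

**First push failed:** The finger tips stand about 26.5 mm higher than the reported tool position. My first push therefore passed over the phone and touched the front of the bar with about 6 N. I then found the offset by touching the bench (about 14 N) and pushed again correctly.

**Knobs:** I turned them alternately, 60° at most per visit, so the two ends should never have differed by more than about 1.4 mm. The final turns were 156.0° left and 155.9° right.

**Touch point:** The touch was not clear while turning, so I did not stop there. I found it afterwards by fitting the knob readings: 4.25 ± 0.2 mm of travel. By then the left knob was already 53° past it. The last turns brought both knobs to a sixth of a turn beyond that point.

**Last checks:**
- **Load:** the last moment readings suggest about 53 N on the left screw and 54 N on the right. This rests on my reading of the sign of those moments. The joint-torque readings rose with the load during the main loading turn, but were low (0.03 N m) on the last left one.
- **Level:** the bar top measured about 58.6 mm along most of its length, and 57.8–58.3 mm in the patches near the ends.
- **Travel:** the camera shows about 6.5 mm, against 6.9 mm from the knob angles.
- **Other things:** the glue, tape, screwdriver and orange phone shape looked unmoved. I did not check the other things one by one.

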